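# Lock a terminal module behind the gate of a hooded test station

### The arm

A 7-joint arm with a two-finger parallel gripper is mounted at the origin on the work surface. World frame = base frame: x ahead of the robot, y to its left, z up, the work surface at z = 0. Lengths are in m, angles in rad, forces in N, time in s.
With the tool pointing down it reaches from about 0.425 to 1.025 m from the base axis. Payload 9.4 kg.
Tool frame: the origin (TCP) lies midway between the tips of the shut fingers; the grasp point (between the pads) lies 19 mm behind it; z points along the fingers, y is the line along which they close (so a half turn about z gives the same grasp; the last joint's range is limited). The gripper opens to 85 mm and grips with 20 to 120 N. Pads are 22 mm wide; open, the fingers measure 114 mm over their backs; the gripper's body (76 mm by 85 mm) begins 54 mm behind the grasp point. The pads swing forward as they close: fully open they stand 13 mm farther back than shut.
Start: joints at [-1.212, 0.599, -0.003, 1.599, 0.002, 0.943, -0.08], TCP at [0.306, 0.657, 0.231] pointing down, gripper open.
Joint ranges: [-2.57, 2.57], [-0.35, 1.97], [-1.29, 1.29], [0.11, 2.56], [-1.05, 4.19], [0.11, 1.86], [-2.63, 2.63]. Speed limits (rad/s): [2.22, 2.22, 3.01, 3.01, 3.14, 3.14, 3.14].

### API

Orientations are given as a unit quaternion [x, y, z, w].
In Python, from bench import arm gives the robot as it stands.
- The arm moves only by the tool servo_tool, never from a script. Its argument "targets" is text: rows parted by semicolons, each of 4 numbers parted by spaces: the shift along the tool's x, y, z each as a share of 25 mm, from -1 to 1, then the turn about the tool's z as a share of 0.15 rad, from -1 to 1. A call has 1 to 12 rows; each row shifts and turns the commanded pose from where the row before left it, along the tool's axes as they then stand; what a row does not reach is not made up. A row lasts 1/10 s, in which the tool goes at most 50 mm and 8.59 degrees, less where a joint would pass 70% of its speed; a pose out of reach is approached as far as the arm can. A call with a number of a shift or a turn outside -1 to 1 is refused whole. A call with a gripper value outside its range is refused whole. "gripper" is the opening, from -1 (shut) to 1 (fully open), set as the call begins (left out, the last holds). The fingers move at their own pace and stop on an object; "newtons" is the grip in N (left out, the last holds). Time passes only in rows, so rows that do not move let the fingers close. It gives the time, the measured TCP pose, the force, the opening and the grip force at its end, in the units of the state.
- arm.get_obs(): the state, without advancing time (a new reading comes with each control period).
- arm.capture(name): name is "side" or "top" or "wrist"; returns (picture, depth): 480x640x3 uint8, red, green, blue; 480x640 float32, m along the optical axis (not along the pixel's ray), 0 where there is no reading.
- arm.camera_model(name): a dict with "fx", "fy", "cx", "cy" (pixels), "origin" and "attitude" of the camera in the world. Camera axes: x right, y up, looking along -z (the intrinsics and any distortion apply to the point x, -y, -z); pixel columns grow to the right and rows downward; lengths in m; the calibration is good to about 2 mm. A picture is of the moment at which its call begins: read the wrist's pose just before it. camera_model takes no time and is no camera call; for the wrist camera it gives the pose at the moment of the call.
- arm.sign_off(): hands the job in; it is judged then, once.
The state is a dict: "time_s": time; "joint_positions": joint angles; "qvel": joint speeds; "joint_torque": joint torques, N m; "position": TCP position; "tcp_rot": TCP orientation; "force": force on the tool from outside, world axes, zero at the start; "wrist_torque": the same for the moment, N m; "grip_width": opening from 0.0 (shut) to 1.0 (fully open); "grasp_force": force on a finger pad.
Only numpy, scipy, OpenCV 4.12 (cv2) and the standard library are available. Lean on these libraries where they do the work, as an engineer would, in place of code of your own. Each camera call takes 0.05 s, during which the arm holds its last target. There are 200 camera calls.

### The job

Slide the T-shaped terminal module under the hood of the test station, head first, through the gap in the gate that hides under the hood's front strip, until its whole wide head is behind the gate. Then shift it sideways to the left (as the robot sees it) behind the gate, so that the head pushes the sliding contact block at least 18 mm along, and let go; leave the tape roll, the canister and the screwdriver alone.

Things in the scene. Friction and masses are not known exactly. Their poses are not given: they have to be found in the camera images.
- module: Flat T-shaped aluminium housing, 190 mm long, 40 mm high, about 0.45 kg, flat on the bench. Origin on its underside below the middle of the black upright grip; x along the stem to the head, z up. Stem 36 mm wide, x -35 to +95 mm; head 100 mm wide (y), x +95 to +155 mm, 48 mm high with its terminal strips. Grip block 45 (x) by 24 mm (y), 40 to 95 mm above the underside: pinch its 24 mm.
- head (a point): Middle of the module's wide head, on its underside, 125 mm ahead of the module's origin along its x; same axes as the module.
- station: Fixed grey sheet-metal hood on the bench, open in front; x -70 to +70 mm, y +-170 mm with end walls, 61 mm high, 56 mm clear beneath, no floor plate. Origin on the bench at its centre; x points in from the open front, away from the robot, y left, z up. Clear window in its top from x -14 to +40 mm; meter pod 26 mm high at right rear. A rear stop bar inside has its face at x = +46 mm.
- gateline (a point): Middle of the station's gate line, on the bench at station x = -38 mm, y = 0, axes of the station. The gate is an aluminium bar along y, 46 mm high, station x -50 to -26 mm, under the hood's front strip, with one gap 108 mm wide. It is set anew each time: the gap's middle lies anywhere within 28 mm left or right of this point and is not reported.
- contact (a joint): Black sliding contact block behind the gate, left of the gap, mounted on the gate. Value in m: 0 as found, grows as it is pushed left (station +y), at most 0.028; it stays where left and moves with about 2 N. Its face is 62 mm left of the gap's middle: a head centred in the gap meets it after 12 mm of shift; the stem meets the gap's left side after 36 mm, at about 0.024.
- tape: Bystander: white roll of tape lying flat, 100 mm across, 45 mm high; origin under its centre.
- canister: Bystander: white canister standing upright, 60 mm across, 130 mm high; origin under its centre.
- driver: Bystander: screwdriver with a black handle lying on the bench; origin under its middle.

How it is judged:
By the outcome, as a careful person would: the job done as asked, in the order asked, and still so for the second after the job is handed in, with the robot touching nothing.
It also fails if it takes over 58 s, if anything falls off the work surface, if the arm or the gripper's body presses on something with over 40 N, if the wrist force passes 120 N, or if a joint passes its speed limit or range.

## Working session

There is one attempt and no reset: what is moved stays moved. The work goes in short steps, Python scripts to look and compute and a tool call to move; the robot and the scene stay as the last step left them, time stands still between calls to the robot, and variables do not carry over. Pictures are saved under pics/ and viewed, at most 10 in all, crops included, and the job is handed in when it is done.

Besides the shell and the picture viewer there is one more tool, called by a JSON object that holds its "method" and its "body". servo_tool: Moves the arm, as the interface text tells. Shift numbers are shares of 25 mm and turn numbers shares of 0.15 rad, none past 1 either way. Its arguments: {"type":"object","properties":{"targets":{"type":"string"},"gripper":{"type":"number"},"newtons":{"type":"number"}},"required":["targets"]}

```bash
mkdir -p pics; ls
cat > h.py <<'E'
from bench import arm
import numpy as np, cv2
from scipy.spatial.transform import Rotation as R
def snap(n,f):
    m=arm.camera_model(n); p,d=arm.capture(n)
    cv2.imwrite(f'pics/{f}.png',p[:,:,::-1]); np.savez(f'pics/{f}.npz',d=d,p=p,m=np.array(m,dtype=object)); return p,d,m
def att(m):
    a=np.array(m['attitude'],float)
    return a if a.shape==(3,3) else R.from_quat(a).as_matrix()
def cloud(d,m):
    v,u=np.mgrid[:480,:640]; 
    P=np.stack([(u-m['cx'])/m['fx']*d,-(v-m['cy'])/m['fy']*d,-d],-1)
    W=P@att(m).T+np.array(m['origin']); W[d==0]=np.nan; return W
def load(f):
    z=np.load(f'pics/{f}.npz',allow_pickle=True); m=z['m'].item(); return z['p'],z['d'],m,cloud(z['d'],m)
E
python3 - <<'E'
from h import *
print(arm.get_obs())
for n in ['top','side']:
    p,d,m=snap(n,n+'0'); print(n,m)
E
```

```text
pics
{'time_s': 0.0, 'joint_positions': array([-1.2117096 ,  0.60013391, -0.00253394,  1.60012747,  0.00179007,
        0.94292169, -0.07975968]), 'qvel': array([ 0.00024066,  0.0013363 ,  0.00070786, -0.00111057,  0.00027917,
        0.00047223, -0.00162504]), 'joint_torque': array([-2.07677956e-03, -7.76437783e+01,  1.56408805e+00, -2.58013737e+01,
        1.22825248e-02,  8.91375676e-03,  3.93645735e-05]), 'position': array([0.30585634, 0.6567981 , 0.23041161]), 'tcp_rot': array([ 2.16131567e-01,  9.76363925e-01, -7.87622698e-04, -1.01414859e-04]), 'force': array([-0.73275223,  0.62006379,  0.36935553]), 'wrist_torque': array([-0.02922025, -0.05784723, -0.00388772]), 'grasp_force': 0.0, 'grip_width': 0.9989000996435644}
top {'fx': 581.8218079918669, 'fy': 581.8218079918669, 'cx': 329.88013882047915, 'cy': 235.64626774691334, 'origin': array([0.33828511, 0.03518615, 1.31808955]), 'attitude': array([-0.05178078,  0.05684712,  0.71393748, -0.69597444])}
side {'fx': 532.4189187051079, 'fy': 532.4189187051079, 'cx': 318.9543826025857, 'cy': 233.46724275309217, 'origin': array([ 0.01166001, -0.49317181,  0.7893233 ]), 'attitude': array([ 0.35041513, -0.15102635, -0.3421057 ,  0.858699  ])}
```

View pics/top0.png

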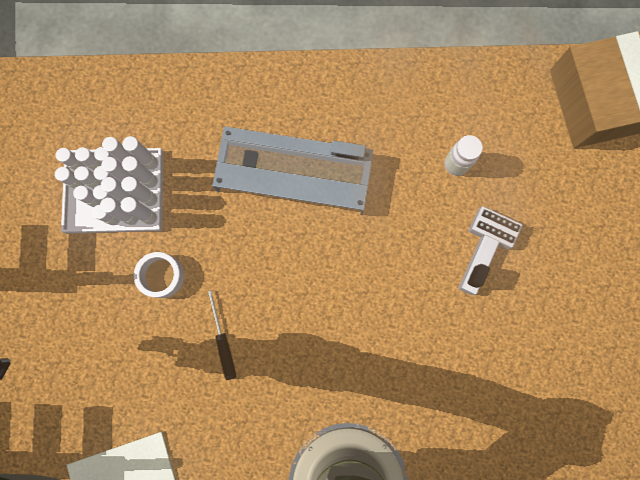

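View pics/side0.png

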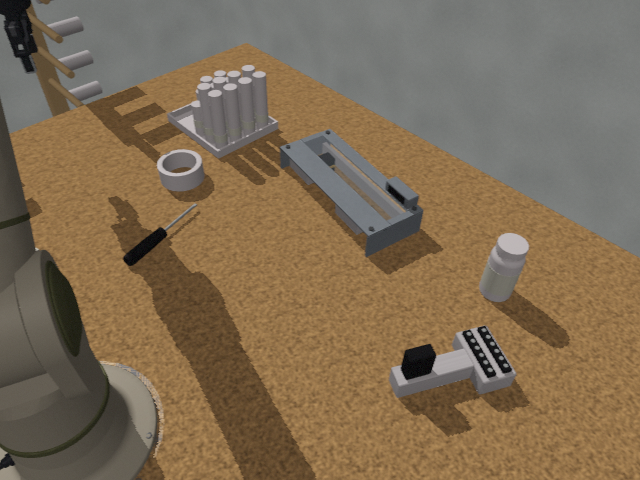

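The top view shows the station at about (290,168) with the dark contact block seen through its window at (250,158). The module is at (490,250), grip (479,275), canister (463,155), tape (158,275) and driver (222,335).

Run:
```python
from h import *
p,d,m,W=load('top0')
X,Y,Z=W[...,0],W[...,1],W[...,2]
v,u=np.mgrid[:480,:640]
print('table z',np.nanmedian(Z[200:330,380:450]))
def rect(mask,name):
    q=W[mask][:,:2].astype(np.float32); c,s,a=cv2.minAreaRect(q)
    b=cv2.boxPoints((c,s,a)); print(name,c,s,a,len(q),'\n',b.round(4), np.median(W[mask][:,2]))
st=(abs(Z-.061)<.006)&(u>200)&(u<385)&(v>115)&(v<220); rect(st,'hood')
hd=(abs(Z-.045)<.009)&(u>450)&(u<535)&(v>195)&(v<300)
rect(hd,'module'); 
g=(Z>.08)&(u>450)&(u<535)&(v>230)&(v<300); rect(g,'grip')
can=(Z>.02)&(u>430)&(u<490)&(v>120)&(v<185); print('can',np.nanmedian(W[can],0))
# stem axis: head rows vs stem
print('window z', np.nanmedian(Z[150:165,270:330]), Z[158,240:265].round(3))
gray=p.mean(2)
for r in (152,156,160,164): print(r,[ (c,int(gray[r,c])) for c in range(236,270)])
cv2.imwrite('pics/c1.png',cv2.resize(p[115:220,205:380,::-1],None,fx=4,fy=4,interpolation=cv2.INTER_CUBIC))
s=cv2.imread('pics/side0.png');cv2.imwrite('pics/c2.png',cv2.resize(s[120:260,270:430],None,fx=4,fy=4,interpolation=cv2.INTER_CUBIC))
```

```text
table z 0.0007684894076649407
hood (0.6895691156387329, 0.10378144681453705) (0.3411412239074707, 0.142055943608284) 79.3024673461914 8739 
 [[ 0.5881 -0.0506]
 [ 0.7277 -0.077 ]
 [ 0.791   0.2582]
 [ 0.6514  0.2846]] 0.06137147713897528
module (0.4909367561340332, -0.31858083605766296) (0.10016132891178131, 0.19009992480278015) 62.02460479736328 1790 
 [[ 0.3835 -0.3182]
 [ 0.5514 -0.4074]
 [ 0.5984 -0.3189]
 [ 0.4305 -0.2298]] 0.04222699204795477
grip (0.43774673342704773, -0.2919529974460602) (0.025115033611655235, 0.04622858017683029) 64.03147888183594 271 
 [[ 0.4115 -0.2931]
 [ 0.453  -0.3134]
 [ 0.464  -0.2908]
 [ 0.4225 -0.2705]] 0.09473248085768016
can [ 0.69519057 -0.26719397  0.12379462]
window z 0.06133037120185758 [0.065 0.058 0.058 0.061 0.063 0.058 0.061 0.063 0.061 0.061 0.059 0.059
 0.067 0.063 0.064 0.061 0.06  0.061 0.058 0.064 0.059 0.06  0.062 0.061
 0.061]
152 [(236, 123), (237, 127), (238, 136), (239, 135), (240, 126), (241, 123), (242, 131), (243, 134), (244, 110), (245, 87), (246, 84), (247, 84), (248, 85), (249, 84), (250, 83), (251, 84), (252, 84), (253, 83
[... 688 characters left out ...]
, (244, 83), (245, 84), (246, 85), (247, 86), (248, 85), (249, 85), (250, 85), (251, 86), (252, 86), (253, 85), (254, 85), (255, 84), (256, 79), (257, 112), (258, 115), (259, 121), (260, 133), (261, 135), (262, 133), (263, 131), (264, 129), (265, 127), (266, 131), (267, 130), (268, 130), (269, 131)]
164 [(236, 117), (237, 128), (238, 132), (239, 131), (240, 130), (241, 134), (242, 119), (243, 91), (244, 82), (245, 84), (246, 85), (247, 86), (248, 86), (249, 87), (250, 87), (251, 86), (252, 86), (253, 86), (254, 85), (255, 81), (256, 110), (257, 117), (258, 125), (259, 134), (260, 129), (261, 122), (262, 128), (263, 134), (264, 136), (265, 133), (266, 132), (267, 135), (268, 138), (269, 140)]
```

View pics/c1.png

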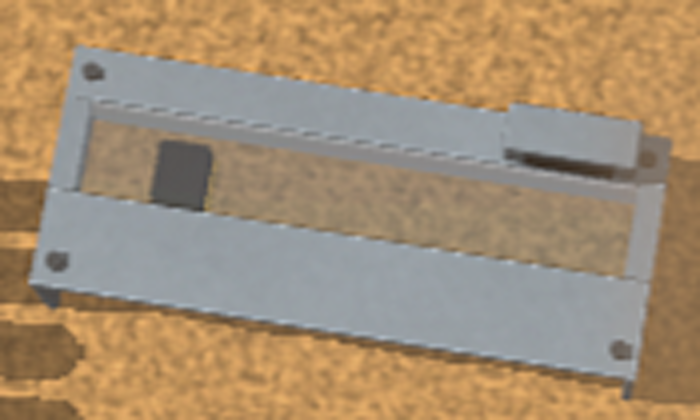

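View pics/c2.png

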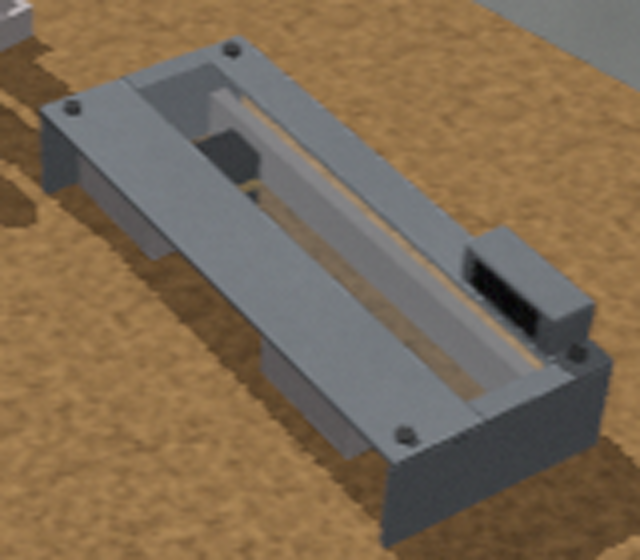

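The crops show the gate under the front strip. In the side crop the gap's left front foot is near (153,260) and the right piece's front-left edge is at (263,378). In the top crop the contact block's right face is at about x=210.

```bash
cat >> h.py <<'E'
def ray(m,u,v,z):
    r=att(m)@np.array([(u-m['cx'])/m['fx'],-(v-m['cy'])/m['fy'],-1]); o=np.array(m['origin']); return o+r*(z-o[2])/r[2]
C=np.array([.6896,.1038]); YAW=np.deg2rad(-10.7)
ex=np.array([np.cos(YAW),np.sin(YAW)]); ey=np.array([-ex[1],ex[0]])
def st(P): q=np.array(P)[:2]-C; return np.array([q@ex,q@ey])
def wd(x,y): return C+x*ex+y*ey
E
python3 - <<'E'
from h import *
p,d,m,W=load('top0')
for z in (.03,.04,.046): print('contact',z,[st(ray(m,u,v,z)).round(4) for u,v in((257.2,152),(257.,160),(255.6,164))], [st(ray(m,u,v,z)).round(4) for u,v in((243.2,156),(242.5,164))])
p,d,m,W=load('side0')
hood=(abs(W[...,2]-.061)<.004); q=W[hood][:,:2]; s=(q-C)@np.c_[ex,ey]
k=(abs(s)<[.09,.19]).all(1); print('side hood',s[k].min(0),s[k].max(0),np.median(W[hood][:,2]),cv2.minAreaRect(q[k].astype(np.float32)))
for a,b in ((153,260),(263,378),(350,457)):
    u=270+a/4-.4;v=120+b/4-.4; print('gate foot',st(ray(m,u,v,0)).round(4))
for P in W[185:240:3,330:375:4].reshape(-1,3): pass
S=W-0; sx=(W[...,:2]-C)@ex; sy=(W[...,:2]-C)@ey
g=(sx>-.06)&(sx<-.044)&(W[...,2]>.004)&(W[...,2]<.044)&(abs(sy)<.16)
h=np.histogram(sy[g],np.arange(-.16,.165,.004)); print([(round(a,3),int(n)) for n,a in zip(*h)]); print(np.median(sx[g]))
# module from side too
for f in('top0','side0'):
    p,d,m,W=load(f); Z=W[...,2]; near=np.hypot(W[...,0]-.49,W[...,1]+.32)<.13
    r=cv2.minAreaRect(W[near&(abs(Z-.045)<.009)][:,:2].astype(np.float32)); print(f,r)
    G=near&(Z>.085); print(cv2.minAreaRect(W[G][:,:2].astype(np.float32)), W[G].mean(0))
    hd=W[near&(abs(Z-.044)<.008)][:,:2]; c=np.array([.4377,-.292]); ax=np.array([np.cos(np.deg2rad(-28)),np.sin(np.deg2rad(-28))])
    l=(hd-c)@ax; stem=hd[(l>.03)&(l<.09)]; head=hd[(l>.098)]; print('stem,head mean',stem.mean(0),head.mean(0),np.rad2deg(np.arctan2(*(head.mean(0)-stem.mean(0))[::-1])))
E
```

```text
contact 0.03 [array([0.0303, 0.0881]), array([0.0116, 0.0851]), array([0.0018, 0.0866])] [array([0.0158, 0.1179]), array([-0.003 ,  0.1161])]
contact 0.04 [array([0.0275, 0.0863]), array([0.009 , 0.0834]), array([-0.0008,  0.0849])] [array([0.0131, 0.116 ]), array([-0.0055,  0.1141])]
contact 0.046 [array([0.0258, 0.0853]), array([0.0074, 0.0824]), array([-0.0023,  0.0839])] [array([0.0115, 0.1148]), array([-0.0071,  0.113 ])]
side hood [-0.07271479 -0.17108134] [0.07197361 0.17377375] 0.06165240152877782 ((0.6896249651908875, 0.1052706390619278), (0.3447979986667633, 0.144534170627594), 79.49109649658203)
gate foot [-0.047   0.0824]
gate foot [-0.0495 -0.0331]
gate foot [-0.0451 -0.1072]
[(np.float64(-0.16), 0), (np.float64(-0.156), 0), (np.float64(-0.152), 0), (np.float64(-0.148), 0), (np.float64(-0.144), 1), (np.float64(-0.14), 0), (np.float64(-0.136), 0), (np.float64(-0.132), 1), (np.float64(-0.128), 0), (np.float64(-0.124), 0), (np.float64(-0.12), 0), (np.float64(-0.116), 0), (np.float64(-0.112), 15), (np.float64(-0.108), 12), (np.float64(-0.104), 8), (np.float64(-0.1), 10), (np
[... 1595 characters left out ...]
0081
top0 ((0.4909367561340332, -0.31858083605766296), (0.10016132891178131, 0.19009992480278015), 62.02460479736328)
((0.43774673342704773, -0.2919529974460602), (0.025115033611655235, 0.04622858017683029), 64.03147888183594) [ 0.43692201 -0.29081695  0.09493596]
stem,head mean [ 0.49237199 -0.31940296] [ 0.54865536 -0.34842432] -27.276961044947054
side0 ((0.489967942237854, -0.3185198903083801), (0.10012440383434296, 0.19031518697738647), 62.947322845458984)
((0.43641749024391174, -0.29103323817253113), (0.024586888030171394, 0.04556190222501755), 62.866973876953125) [ 0.43424557 -0.29218864  0.09369467]
stem,head mean [ 0.49155627 -0.32118986] [ 0.54442302 -0.35237325] -30.534174296511956
```

```bash
cat >> h.py <<'E'
def plan(x,y,z,yang=None):
    "shift in mm along tool axes to reach world xyz; optional tool y heading (deg)"
    o=arm.get_obs(); M=R.from_quat(o['tcp_rot']).as_matrix(); h=np.degrees(np.arctan2(M[1,1],M[0,1]))
    dl=(np.array([x,y,z])-o['position'])@M*1000
    print('t',round(o['time_s'],2),'pos',o['position'].round(4),'heading',h.round(2),'tilt',M[:,2].round(3),'tool mm',dl.round(1),'units',(dl/25).round(2),'turn units',None if yang is None else round(-np.radians(yang-h)/.15,2),'F',o['force'].round(1))
E
python3 - <<'E'
from h import *
plan(.53,.25,.20,62.6); 
M=R.from_quat(arm.get_obs()['tcp_rot']).as_matrix()
print(((np.array([.437,-.2915,.16])-[.53,.25,.2])@M/.025).round(2))
E
```

```text
t 0.1 pos [0.3059 0.6569 0.2305] heading 65.03 tilt [-0.    -0.001 -1.   ] tool mm [-374.9 -274.2   30.9] units [-15.   -10.97   1.24] turn units 0.28 F [ 0.4 -0.5  0.4]
[ -5.77 -21.2    1.63]
```

{"method": "servo_tool", "body": {"targets": "-0.5 -0.35 0 0.28;-1 -0.75 0.1 0;-1 -0.75 0.1 0;-1 -0.75 0.1 0;-1 -0.75 0.1 0;-1 -0.75 0.1 0;-1 -0.75 0.1 0;-1 -0.75 0.1 0;-1 -0.75 0.1 0;-1 -0.75 0.1 0;-1 -0.75 0.1 0;-1 -0.75 0.1 0", "gripper": 1}}

```text
time_s: 1.3
position: [0.4635, 0.3318, 0.2037]
tcp_rot: [0.238, 0.971, -0.0, 0.0]
force: [0.9, -0.0, -0.1]
grip_width: 0.998
grasp_force: 0.0
```

{"method": "servo_tool", "body": {"targets": "-1 -0.8 0.1 0;-1 -0.9 0 0;-1 -1 0 0;-0.5 -1 0 0;-0.2 -1 0 0;-0.2 -1 0 0;-0.2 -1 0 0;-0.2 -1 0 0;-0.2 -1 0 0;-0.2 -1 0 0;-0.2 -1 0 0;-0.2 -1 0 0"}}

```text
time_s: 2.5
position: [0.4407, 0.0141, 0.2014]
tcp_rot: [0.238, 0.971, -0.0, 0.0]
force: [-0.1, -0.6, -0.2]
grip_width: 0.999
grasp_force: 0.0
```

{"method": "servo_tool", "body": {"targets": "-0.2 -1 0 0;-0.2 -1 0 0;-0.2 -1 0 0;-0.2 -1 0 0;-0.2 -1 0 0;-0.2 -1 0 0;-0.2 -1 0 0;0 -0.5 0 0;0 0 0 0"}}

```text
time_s: 3.4
position: [0.3849, -0.1684, 0.2013]
tcp_rot: [0.239, 0.971, -0.0, -0.0]
force: [0.1, 1.0, -0.5]
grip_width: 0.998
grasp_force: 0.0
```

Run:
```python
from h import *
plan(.437,-.2915,.16,62.6)
```

```text
t 3.4 pos [ 0.3849 -0.1684  0.2013] heading 62.29 tilt [-0. -0. -1.] tool mm [-103.4  -84.7   41.4] units [-4.13 -3.39  1.66] turn units -0.04 F [ 0.1  1.  -0.5]
```

{"method": "servo_tool", "body": {"targets": "-1 -0.8 0.3 0;-1 -0.8 0.3 0;-1 -0.8 0.3 0;-0.8 -0.7 0.3 0;-0.33 -0.29 0.3 0;0 0 0 0;0 0 0 0"}}

```text
time_s: 4.1
position: [0.4387, -0.2879, 0.1636]
tcp_rot: [0.237, 0.972, 0.0, -0.001]
force: [-0.5, 0.3, 0.4]
grip_width: 0.996
grasp_force: 0.0
```

Run:
```python
from h import *
plan(.437,-.2915,.055,62.6)
snap('wrist','w1')
p,d,m,W=load('w1'); G=(W[...,2]>.085)&(W[...,2]<.1)&(np.hypot(W[...,0]-.437,W[...,1]+.29)<.05)
print(cv2.minAreaRect(W[G][:,:2].astype(np.float32)),W[G].mean(0),G.sum())
```

```text
t 4.1 pos [ 0.4387 -0.2879  0.1636] heading 62.63 tilt [-0.001  0.001 -1.   ] tool mm [ -0.3  -4.  108.6] units [-0.01 -0.16  4.34] turn units 0.0 F [-0.5  0.3  0.4]
((0.43647322058677673, -0.292070597410202), (0.023689521476626396, 0.04424503445625305), 62.932533264160156) [ 0.43520292 -0.29107319  0.09380947] 2209
```

View pics/w1.png

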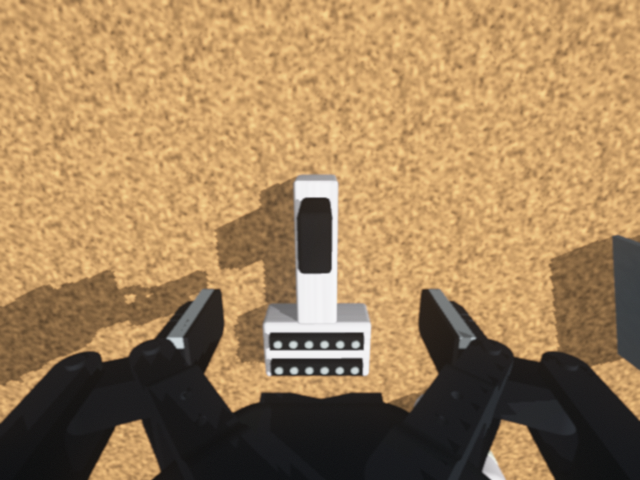

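The wrist view shows the grip at (315,235), lined up with the fingers. I go down onto it and close.

{"method": "servo_tool", "body": {"targets": "-0.05 -0.16 0.5 0;0 0 0.8 0;0 0 0.8 0;0 0 0.8 0;0 0 0.7 0;0 0 0.5 0;0 0 0.25 0;0 0 0 0;0 0 0 0"}}

```text
time_s: 5.05
position: [0.4388, -0.2935, 0.0554]
tcp_rot: [0.237, 0.972, -0.0, 0.0]
force: [-0.4, 0.3, 0.2]
grip_width: 1.003
grasp_force: 0.0
```

{"method": "servo_tool", "body": {"targets": "0 0 0 0;0 0 0 0;0 0 0 0;0 0 0 0;0 0 0 0;0 0 0 0;0 0 0 0;0 0 0 0", "gripper": -1, "newtons": 60}}

```text
time_s: 5.85
position: [0.4389, -0.2933, 0.0553]
tcp_rot: [0.236, 0.972, 0.0, 0.0]
force: [0.7, 1.8, 5.8]
grip_width: 0.272
grasp_force: 59.0
```

{"method": "servo_tool", "body": {"targets": "0 0 -0.4 0;0 0 -0.6 0;0 0 -0.6 0;0 0 0 0"}}

```text
time_s: 6.25
position: [0.4388, -0.2938, 0.0965]
tcp_rot: [0.237, 0.972, -0.0, 0.001]
force: [0.6, -0.6, -5.6]
grip_width: 0.275
grasp_force: 59.3
```

Run:
```python
from h import *
a=wd(-.27,.023); print(a)
plan(*a,.092,79.3)
snap('wrist','w2')
p,d,m,W=load('w2'); o=arm.get_obs(); print(o['grip_width'],o['grasp_force'])
Z=W[...,2]; near=np.hypot(W[...,0]-.549,W[...,1]+.348)<.07
print('head',cv2.minAreaRect(W[near&(Z>.04)&(Z<.1)][:,:2].astype(np.float32)), np.percentile(Z[near],[50,80,95]))
```

```text
[0.42856488 0.17653008]
t 6.25 pos [ 0.4388 -0.2938  0.0965] heading 62.61 tilt [ 0.001 -0.001 -1.   ] tool mm [225.4 412.9   4.1] units [ 9.02 16.51  0.16] turn units -1.94 F [ 0.6 -0.6 -5.6]
0.2765378701881555 59.30044233798981
head ((0.5088450908660889, -0.3331030011177063), (0.051852963864803314, 0.037327274680137634), 73.68759155273438) [0.07977874 0.08057677 0.0811561 ]
```

{"method": "servo_tool", "body": {"targets": "0.1 0 -0.5 -0.4;0.2 0 -0.8 -0.5;0.3 0.3 -0.5 -0.5;0.3 0.6 -0.2 -0.4;0.2 0.8 0 -0.14;0 1 0 0;0 1 0 0;0 1 0 0;0 1 0 0;0 1 0 0;0 1 0 0;0 1 0 0"}}

```text
time_s: 7.5
position: [0.4549, -0.0697, 0.1442]
tcp_rot: [0.093, 0.996, 0.0, -0.001]
force: [0.7, 0.2, -4.5]
grip_width: 0.274
grasp_force: 59.5
```

{"method": "servo_tool", "body": {"targets": "0 1 0 0;0 1 0 0;0 1 0 0;0.1 1 0 0;0.2 1 0 0;0.4 1 0 0;0.4 1 0 0;0.4 1 0 0;0.3 0.8 0 0;0.2 0.4 0 0;0 0 0 0;0 0 0 0"}}

```text
time_s: 8.7
position: [0.4489, 0.163, 0.1447]
tcp_rot: [0.093, 0.996, -0.0, -0.0]
force: [0.1, -0.8, -4.5]
grip_width: 0.271
grasp_force: 59.6
```

Run:
```python
from h import *
a=wd(-.26,.023)
plan(*a,.058,79.3); print(st(arm.get_obs()['position']))
```

```text
t 8.7 pos [0.4489 0.163  0.1447] heading 79.31 tilt [-0.001 -0.001 -1.   ] tool mm [12.4  9.6 86.7] units [0.5  0.39 3.47] turn units 0.0 F [ 0.1 -0.8 -4.5]
[-0.24752183  0.01345327]
```

{"method": "servo_tool", "body": {"targets": "0.4 0.3 0.2 0;0.1 0.09 0.6 0;0 0 0.8 0;0 0 0.8 0;0 0 0.6 0;0 0 0.4 0;0 0 0.07 0;0 0 0 0;0 0 0 0"}}

```text
time_s: 9.6
position: [0.4392, 0.1755, 0.0588]
tcp_rot: [0.093, 0.996, 0.0, 0.0]
force: [-0.2, 0.4, -5.5]
grip_width: 0.279
grasp_force: 59.6
```

Run:
```python
from h import *
plan(*wd(-.115,.023),.058,79.3)
for n in('top','side','wrist'): snap(n,n+'3')
for f in('top3','side3'):
    p,d,m,W=load(f); Z=W[...,2]; sx=(W[...,:2]-C)@ex; sy=(W[...,:2]-C)@ey
    k=(sx>-.165)&(sx<-.09)&(Z>.03)&(Z<.06)&(abs(sy-.02)<.08)
    r=cv2.minAreaRect(np.c_[sx[k],sy[k]].astype(np.float32)); print(f,'head',r,k.sum(),np.median(Z[k]))
    for lo in(-.145,-.13,-.12):
        q=sy[k&(sx>lo)&(sx<lo+.012)]; print(lo,q.min(),q.max(),np.percentile(q,[2,98]))
cv2.imwrite('pics/c3.png',np.hstack([cv2.resize(cv2.imread('pics/wrist3.png'),(400,300)),cv2.resize(cv2.imread('pics/side3.png')[120:300,190:430],(400,300))]))
```

```text
t 9.6 pos [0.4392 0.1755 0.0588] heading 79.28 tilt [ 0.001  0.    -1.   ] tool mm [-144.4   -0.9    0.9] units [-5.78 -0.04  0.04] turn units -0.0 F [-0.2  0.4 -5.5]
top3 head ((-0.13568098843097687, 0.023629682138562202), (0.1004059836268425, 0.05826881155371666), 89.31462097167969) 1088 0.04662108461456371
-0.145 -0.026154105045913506 0.07392606661590902 [-0.0249396   0.07154879]
-0.13 -0.025953573415816413 0.073598742091418 [-0.02473117  0.07050732]
-0.12 -0.025953573415816413 0.072064392415676 [-0.02441205  0.07096455]
side3 head ((-0.13629038631916046, 0.022899789735674858), (0.05737308785319328, 0.10252396762371063), 0.0064879474230110645) 966 0.046336319549185156
-0.145 -0.025876863885489185 0.07416199758675565 [-0.02576065  0.07149379]
-0.13 -0.026991034391219797 0.06937045720139137 [-0.02486881  0.06521663]
-0.12 -0.02608814553477502 0.06866489106931709 [-0.02522402  0.06720086]
```

View pics/c3.png

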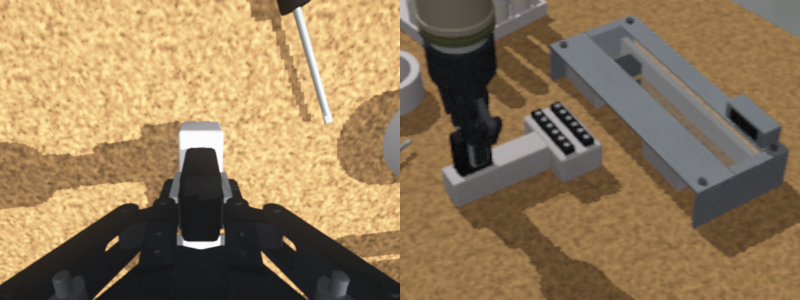

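The module is in front of the gap, with the head at (565,135) in the right panel and squarely aligned. I go in.

{"method": "servo_tool", "body": {"targets": "-0.4 0 0 0;-0.6 0 0 0;-0.6 0 0 0;-0.4 0 0 0;-0.3 0 0 0;-0.3 0 0 0;-0.3 0 0 0;0 0 0 0"}}

```text
time_s: 10.55
position: [0.5113, 0.1619, 0.0583]
tcp_rot: [0.094, 0.996, 0.0, 0.0]
force: [0.8, 0.3, -4.6]
grip_width: 0.273
grasp_force: 59.6
```

Run:
```python
from h import *
plan(*wd(-.115,.023),.058,79.3)
print(st(arm.get_obs()['position']),arm.get_obs()['wrist_torque'])
```

```text
t 10.55 pos [0.5113 0.1619 0.0583] heading 79.26 tilt [ 0.001  0.    -1.   ] tool mm [-71.   -0.9   0.3] units [-2.84 -0.04  0.01] turn units -0.0 F [ 0.8  0.3 -4.6]
[-0.18603446  0.02398159] [0.0044658  0.39494679 0.01426393]
```

{"method": "servo_tool", "body": {"targets": "-0.3 0 0 0;-0.4 0 0 0;-0.4 0 0 0;-0.4 0 0 0;-0.4 0 0 0;0 0 0 0"}}

```text
time_s: 11.15
position: [0.5588, 0.1528, 0.0583]
tcp_rot: [0.094, 0.996, 0.0, 0.001]
force: [-0.3, 0.1, -5.4]
grip_width: 0.273
grasp_force: 59.6
```

{"method": "servo_tool", "body": {"targets": "-0.4 0 0 0;-0.3 0 0 0;-0.2 0 0 0;-0.1 0 0 0;0 0 0 0"}}

```text
time_s: 11.65
position: [0.5816, 0.1485, 0.0582]
tcp_rot: [0.093, 0.996, 0.0, 0.0]
force: [-1.6, 0.2, -4.8]
grip_width: 0.278
grasp_force: 59.6
```

Run:
```python
from h import *
plan(*wd(-.112,.023),.0555,79.3)
print(st(arm.get_obs()['position']))
for n in('top','side'): snap(n,n+'4')
t=cv2.imread('pics/top4.png')[115:220,205:380];s=cv2.imread('pics/side4.png')[120:260,270:430]
cv2.imwrite('pics/c4.png',np.hstack([cv2.resize(t,(440,400),interpolation=2),cv2.resize(s,(360,400),interpolation=2)]))
```

```text
t 11.65 pos [0.5816 0.1485 0.0582] heading 79.29 tilt [ 0. -0. -1.] tool mm [-2.4 -0.9  2.8] units [-0.1  -0.04  0.11] turn units -0.0 F [-1.6  0.2 -4.8]
[-0.1144104   0.02390838]
```

View pics/c4.png

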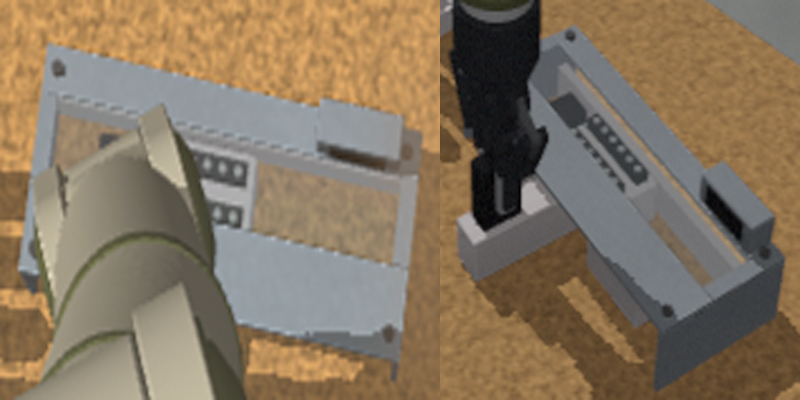

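The head's terminal strips show in the window, behind the gate strip, with the block just to their left. A little further in, then down, then the shift left.

{"method": "servo_tool", "body": {"targets": "-0.1 0 0 0;0 0 0.09 0;0 0 0 0;0 0.15 0 0;0 0.2 0 0;0 0.2 0 0;0 0.2 0 0;0 0.15 0 0;0 0 0 0"}}

```text
time_s: 12.65
position: [0.5881, 0.1712, 0.056]
tcp_rot: [0.093, 0.996, 0.0, 0.0]
force: [-0.1, -0.1, -5.3]
grip_width: 0.275
grasp_force: 59.6
```

{"method": "servo_tool", "body": {"targets": "0 0.15 0 0;0 0.15 0 0;0 0.1 0 0;0 0.05 0 0;0 0 0 0;0 0 0 0"}}

```text
time_s: 13.25
position: [0.5902, 0.1816, 0.0561]
tcp_rot: [0.093, 0.996, 0.0, 0.0]
force: [0.2, 0.1, -5.0]
grip_width: 0.272
grasp_force: 59.6
```

Run:
```python
from h import *
plan(*wd(-.112,.057),.0555,79.3)
print(st(arm.get_obs()['position']),arm.get_obs()['wrist_torque'])
p,d,m=snap('side','side5')
cv2.imwrite('pics/c5.png',cv2.resize(p[120:260,270:430,::-1],None,fx=4,fy=4,interpolation=2))
```

```text
t 13.25 pos [0.5902 0.1816 0.0561] heading 79.32 tilt [ 0.  0. -1.] tool mm [-0.1 -1.   0.6] units [-0.01 -0.04  0.02] turn units 0.0 F [ 0.2  0.1 -5. ]
[-0.11212816  0.05795632] [-0.0149059   0.38267569 -0.00096394]
```

View pics/c5.png

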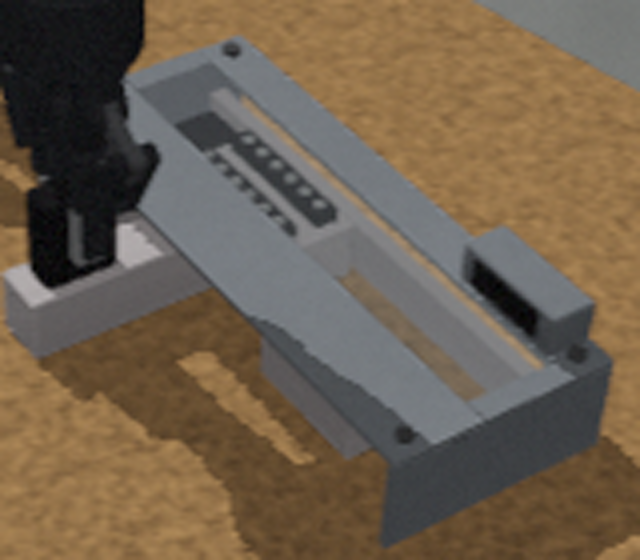

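The head has moved left and pushed the block along to (205,130). Lower, release and rise.

{"method": "servo_tool", "body": {"targets": "0 0 0.03 0;0 0 0 0;0 0 0 0"}}

```text
time_s: 13.6
position: [0.5901, 0.1816, 0.0555]
tcp_rot: [0.093, 0.996, 0.0, 0.0]
force: [-2.1, 1.0, -2.1]
grip_width: 0.271
grasp_force: 60.0
```

{"method": "servo_tool", "body": {"targets": "0 0 0 0;0 0 0 0;0 0 0 0;0 0 0 0;0 0 0 0;0 0 0 0", "gripper": 1}}

```text
time_s: 14.2
position: [0.5901, 0.1813, 0.0553]
tcp_rot: [0.093, 0.996, -0.0, 0.0]
force: [-0.4, 0.5, 0.1]
grip_width: 1.0
grasp_force: 0.0
```

{"method": "servo_tool", "body": {"targets": "0 0 -0.3 0;0 0 -0.6 0;0 0 -0.8 0;0 0 -1 0;0 0 -1 0;0 0 -1 0;0.5 0 -1 0;1 0.3 -0.5 0;0.5 1 0 0;0 1 0 0;0 1 0 0;0 1 0 0"}}

```text
time_s: 15.4
position: [0.561, 0.2973, 0.2121]
tcp_rot: [0.093, 0.996, 0.0, 0.001]
force: [0.3, -0.7, -0.1]
grip_width: 1.002
grasp_force: 0.0
```

{"method": "servo_tool", "body": {"targets": "0 1 0 0;0 1 0 0;0 1 0 0;0 1 0 0;0 0.5 0 0;0 0 0 0;0 0 0 0"}}

```text
time_s: 16.1
position: [0.5818, 0.4056, 0.2106]
tcp_rot: [0.094, 0.996, -0.0, 0.0]
force: [0.4, -0.2, -0.4]
grip_width: 1.001
grasp_force: 0.0
```

Run:
```python
from h import *
p,d,m=snap('top','top6'); s,_,ms=snap('side','side6')
cv2.imwrite('pics/c6.png',np.hstack([cv2.resize(p[115:245,205:380,::-1],(440,400),interpolation=2),cv2.resize(s[120:260,270:430,::-1],(360,400),interpolation=2)]))
W=cloud(d,m); sx=(W[...,:2]-C)@ex; sy=(W[...,:2]-C)@ey; Z=W[...,2]
k=(sx<-.08)&(sx>-.17)&(abs(sy-.057)<.07)&(Z>.03)&(Z<.12); r=cv2.minAreaRect(np.c_[sx[k],sy[k]].astype(np.float32)); print('stem',r,k.sum())
k&=Z>.085; print('grip',cv2.minAreaRect(np.c_[sx[k],sy[k]].astype(np.float32)))
g=p.mean(2)
for r in (152,157,160): print(r,[int(x) for x in g[r,215:262]])
```

```text
stem ((-0.1153799444437027, 0.056907154619693756), (0.03588856756687164, 0.07066469639539719), 89.07910919189453) 537
grip ((-0.11509779840707779, 0.057421423494815826), (0.04492742195725441, 0.02413075789809227), 1.7086881399154663)
152 [143, 164, 169, 165, 160, 160, 161, 161, 162, 164, 143, 121, 126, 137, 137, 144, 146, 139, 135, 128, 103, 87, 89, 89, 89, 89, 89, 88, 89, 89, 89, 88, 84, 116, 167, 146, 96, 109, 153, 167, 138, 99, 87, 95, 143, 160, 137]
157 [165, 161, 156, 158, 160, 161, 162, 164, 165, 144, 120, 125, 133, 136, 137, 134, 130, 129, 122, 99, 87, 88, 88, 88, 88, 89, 89, 89, 90, 90, 89, 86, 113, 162, 180, 180, 181, 182, 179, 179, 179, 177, 176, 176, 176, 160, 150]
160 [110, 115, 150, 164, 162, 161, 161, 164, 158, 131, 129, 139, 136, 135, 142, 143, 137, 140, 112, 87, 88, 89, 90, 89, 90, 90, 90, 89, 90, 90, 89, 85, 147, 184, 173, 164, 181, 188, 188, 187, 185, 184, 183, 182, 181, 181, 181]
```

View pics/c6.png

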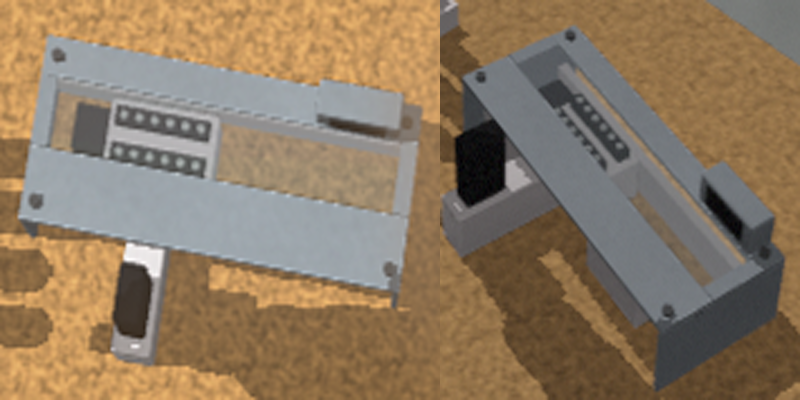

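```bash
python3 -c "
from bench import arm
print(arm.sign_off())"
```

```text
the job is handed in; nothing more can be done
None
```

The job is handed in: by my camera estimates, the module's head sits behind the gate and has pushed the contact block about 20.5 mm left (18 mm needed). I let go of the module, the gripper is clear, and the tape roll, canister and screwdriver were left alone; it took about 16 s of the 58 s allowed.

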